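# Hang the ring gauge on the carousel's empty hook

### The arm

A 7-joint arm with a two-finger parallel gripper is mounted at the origin on the work surface. World frame = base frame: x ahead of the robot, y to its left, z up, the work surface at z = 0. Lengths are in m, angles in rad, forces in N, time in s.
With the tool pointing down it reaches from about 0.425 to 0.925 m from the base axis. Payload 6.8 kg.
Tool frame: the origin (TCP) lies at the very end of the fingers, on their centre line; the grasp point (between the pads) lies 19 mm behind it; z points along the fingers, y is the line along which they close (so a half turn about z gives the same grasp; the last joint's range is limited). The gripper opens to 85 mm and grips with 20 to 120 N. Pads are 22 mm wide; open, the fingers measure 114 mm over their backs; the gripper's body (76 mm by 85 mm) begins 54 mm behind the grasp point. The pads swing forward as they close: fully open they stand 13 mm farther back than shut.
Start: joints at [1.145, 0.477, 0.022, 1.555, -0.011, 1.109, -0.083], TCP at [0.211, -0.641, 0.231] pointing down, gripper open.
Joint ranges: [-2.96, 2.96], [-0.34, 2.1], [-1.41, 1.46], [0.24, 2.44], [-1.37, 4.51], [0.17, 1.92], [-2.96, 2.96]. Speed limits (rad/s): [2.39, 2.39, 3.14, 3.14, 3.14, 3.14, 3.14].

### API

Orientations are given as a unit quaternion [w, x, y, z].
In Python, from station import telemetry, viewer, job, search_frame, cut_out gives the robot as it stands. The module is installed in compiled form; this text tells all that it offers.
- The arm moves only by the shell command python3 -m crank 'ROWS' [FORCE]. ROWS is JSON, a list of rows, each an object with "delta_rot": the turn, a rotation vector about the tool's x, y, z in degrees, a list of three; "xyz": the shift along the tool's x, y, z in m, a list of three; "fingers": the gripper command: -1 is fully open, 1 is shut, values between are in proportion. In form: [{"delta_rot": [ax, ay, az], "xyz": [dx, dy, dz], "fingers": fingers}, ...]. A call has 1 to 10 rows; each row is the pose to reach, as a shift and turn from the pose commanded when the call began, along the tool's axes at that moment; what a row does not reach only later rows make up. A row lasts 1/10 s, in which the tool goes at most 50 mm and 8.59 degrees, less where a joint would pass 70% of its speed; a pose out of reach is approached as far as the arm can. A call with a gripper value outside its range is refused whole. The fingers move at their own pace and stop on an object; FORCE is the grip in N (left out, the last holds). Time passes only in rows, so rows that repeat a pose let the fingers close. It gives the time, the measured TCP pose, the force, the opening and the grip force at its end, in the units of the state.
- telemetry.get_obs(): the state, without advancing time (a new reading comes with each control period).
- viewer.read_camera(name): name is "scene" or "side" or "wrist"; returns a dict with "img" (480x640x3 uint8, red, green, blue), "fx", "fy", "cx", "cy" (pixels), "k1" (the pictures are not rectified: a ray, as slopes to the right and down, at radius r is drawn at 1 + k1 r^2 times it, then the intrinsics apply), "origin" and "rotation" of the camera in the world. Camera axes: x right, y up, looking along -z (the intrinsics and any distortion apply to the point x, -y, -z); pixel columns grow to the right and rows downward; lengths in m; the calibration is good to about 2 mm. A picture is of the moment at which its call begins. There is no depth.
- job.hand_in(): hands the job in; it is judged then, once.
Trained networks look in the newest picture that a camera, given by its name, has taken for a name from the list of things; names that differ only in an ending like _2 or _b are one class to them, and where a whole thing is asked for, a point or a joint stands for the part that bears it (a point fixed in the world has none). Each returns a list of dicts, best first, with "score" (0 to 1); they miss things now and then, are a little off and sometimes report something else, mostly with a low value. They report only what shows in the picture. A call takes as long as a camera call. They do not tell look-alikes from the thing itself.
- search_frame(camera, thing): "pixel" ([column, row] in pixels, amid what is visible of it).
- cut_out(camera, thing): "pixels" (480x640 bool, what is visible of it) and "pixel" ([column, row] in pixels, amid what is visible of it).
The state is a dict: "t": time; "q": joint angles; "joint_vel": joint speeds; "joint_torque": joint torques, N m; "eef_pos": TCP position; "tool_rot": TCP orientation; "contact_force": force on the tool from outside, world axes, zero at the start; "torque": the same for the moment, N m; "gripper_width": opening from 0.0 (shut) to 1.0 (fully open); "grasp_force": force on a finger pad.
Only numpy, scipy, OpenCV 4.12 (cv2) and the standard library are available. Lean on these libraries where they do the work, as an engineer would, in place of code of your own. Each camera call takes 0.05 s, during which the arm holds its last target. There are 200 camera calls.

### The job

First turn the gauge carousel by its top knob until its one empty hook stands in line with the red mark on the base, without shaking the other gauges off. Then take the orange-handled ring gauge from the sloping rest under the lamp bar and hang it by its bore on that hook, handle up, leaving the hook at the mark. Leave the flask, the bronze casting and the reference ball where they stand.

Things in the scene. Friction and masses are not known exactly. Their poses are not given: they have to be found in the camera images.
- knob (a point): centre of the top face of the carousel's black bar knob, 188 mm above the bench, on the carousel's vertical axis. The bar is 70 mm long (this frame's x), 14 mm wide (y) and 38 mm high, on a 68 mm disc. The carousel turns either way without a stop in use; light friction (0.12 N m) keeps it where it is left. The empty hook points along this frame's +x
- carousel (a joint): turn of the carousel since the start, rad, growing anticlockwise seen from above. It carries four identical hooks at right angles to each other, one empty
- hook_tip (a point): tip of the empty hook, 116 mm from the axis, 137 mm above the bench. The hook is 8 mm wire: its centreline leaves the column 137 mm above the bench, dips to a level seat 125 mm up at 82 to 100 mm from the axis, then rises outwards to this tip. The other hooks are alike
- base: fixed round grey base plate under the carousel, 300 mm across, 12 mm high, with a red T-shaped mark on its rim along its own -x, roughly on the robot's side. Origin: on the bench, on the carousel's axis
- hook_empty (a point): where the bore centre of a gauge hanging on the empty hook comes to be: 91 mm out from the carousel's axis, 109 mm above the bench, 16 mm below the wire's centreline at the seat. Turns with the carousel; its x axis points outwards along the hook
- mark (a point): point on top of the fixed base, 91 mm from the carousel's axis, in the direction of the red mark. The empty hook is at the mark when its point hook_empty is straight above this point
- gauge: the steel ring gauge to hang: ring 64 mm outside, bore 40 mm, 10 mm thick; flat orange handle 14 mm wide (y), 10 mm thick (x), reaching 97 mm from the bore centre. About 170 g. Origin: bore centre; x along the bore; z along the handle to its free end. At the start the handle leans 29 degrees from vertical, back towards the robot; its outer 55 mm are clear of the rest
- rest: fixed sloping rest, foot 130 x 190 mm. Origin: on the bench below the bore centre of the gauge (85 mm up), which lies on the slope, its ring on two brass pins, and slides off upwards along its handle. A white lamp bar 22 mm thick runs along y at x = -7 mm, 234 mm up, on posts at y = +-88 mm: it blocks a gripper coming straight down, not one along the leaning handle
- ring_green: hung gauge of the same make with a green handle. Origin and axes as for gauge
- ring_blue: hung gauge of the same make with a blue handle
- ring_white: hung gauge of the same make with a white handle
- hook_green (a point): where the green gauge's bore centre hangs
- hook_blue (a point): where the blue gauge's bore centre hangs
- hook_white (a point): where the white gauge's bore centre hangs
- flask: blue drinking flask, 68 mm across, 210 mm tall, standing loose. Origin: centre of its underside
- casting: bronze casting, about 100 x 46 x 46 mm, loose. Origin: centre of its underside
- ref_ball: white reference ball on a dark stand, 64 mm across, 93 mm tall, loose. Origin: centre of its underside
Not all that is in view belongs to the job. What is shaped like the ring_green but pink is not meant.

How it is judged:
On the way, in this order (a step that is already met when the one before it is completed fails the run):
1. the empty hook stands at the mark while the gauge is still on its rest (horizontal distance between hook_empty and mark below 0.02 m and distance of gauge from where it was at the start of the episode below 0.02 m), for 0.3 s.
2. the gauge is lifted from its rest (distance of gauge from where it was at the start of the episode above 0.06 m), for 0.1 s.
At the end, for the whole second after the job is handed in: the orange-handled gauge hangs at rest on the empty hook (bore centre within 15 mm of its hanging point, handle up within 20 degrees), that hook within 20 mm of the mark, and the other three gauges still on their hooks (within 20 mm) (distance between gauge and hook_empty below 0.015 m and angle between gauge's own z axis and vertical below 0.35 rad and linear speed of gauge below 0.03 m/s and horizontal distance between hook_empty and mark below 0.02 m and distance between ring_green and hook_green below 0.02 m and distance between ring_blue and hook_blue below 0.02 m and distance between ring_white and hook_white below 0.02 m); the robot touches nothing.
It fails at once if a hung gauge is shaken off its hook (distance between ring_green and hook_green above 0.03 m or distance between ring_blue and hook_blue above 0.03 m or distance between ring_white and hook_white above 0.03 m).
It fails at once if a bystander is pushed more than 20 mm or tipped (distance of any of flask, casting, ref_ball from where it was at the start of the episode above 0.02 m or angle between any of flask, ref_ball's own z axis and vertical above 0.3 rad).
It also fails if it takes over 72 s, if anything falls off the work surface, if the arm or the gripper's body presses on something with over 40 N, if the wrist force passes 120 N, or if a joint passes its speed limit or range.

## Working session

There is one attempt and no reset: what is moved stays moved. The work goes in short steps, Python scripts to look and compute and a shell command to move; the robot and the scene stay as the last step left them, time stands still between calls to the robot, and variables do not carry over. Pictures are saved under pics/ and viewed, at most 13 in all, crops included, and the job is handed in when it is done.

```bash
mkdir -p pics; ls; cat > h.py <<'E'
import numpy as np, cv2
from scipy.spatial.transform import Rotation as R
from station import telemetry, viewer, job, search_frame, cut_out
def K(c): return np.array([[c['fx'],0,c['cx']],[0,c['fy'],c['cy']],[0,0,1.]]), np.array([c['k1'],0,0,0,0.])
def rot(c):
    r=np.array(c['rotation'],float)
    return r if r.shape==(3,3) else R.from_quat(r[[1,2,3,0]]).as_matrix()
def ray(c,p):
    k,d=K(c); u=cv2.undistortPoints(np.array([[p]],float),k,d)[0,0]
    v=rot(c)@np.array([u[0],-u[1],-1]); return np.array(c['origin'],float),v/np.linalg.norm(v)
def atz(c,p,z):
    o,v=ray(c,p); return o+v*(z-o[2])/v[2]
def proj(c,P):
    P=np.atleast_2d(P); q=(P-np.array(c['origin']))@rot(c); s=q[:,:2]*[1,-1]/-q[:,2:]
    s=s*(1+c['k1']*(s**2).sum(1))[:,None]
    return s*[c['fx'],c['fy']]+[c['cx'],c['cy']]
def tri(rs):
    A=0;b=0
    for o,v in rs:
        M=np.eye(3)-np.outer(v,v);A=A+M;b=b+M@o
    return np.linalg.solve(A,b)
def tool():
    s=telemetry.get_obs();q=np.array(s['tool_rot']);return np.array(s['eef_pos']),R.from_quat(q[[1,2,3,0]]),s
E
python3 - <<'E'
from h import *
for n in ['scene','side','wrist']:
    c=viewer.read_camera(n); cv2.imwrite(f'pics/{n}0.png',c['img'][:,:,::-1])
    print(n,c['origin'],np.round(c['rotation'],3).tolist(),c['fx'],c['k1'])
    if n=='wrist': continue
    for t in ['knob','hook_tip','base','gauge','rest','ring_green','ring_blue','ring_white','flask','casting','ref_ball']:
        print(t,[(np.round(d['pixel']).tolist(),round(d['score'],2)) for d in search_frame(n,t)[:4]])
print(telemetry.get_obs())
E
```

```text
pics
scene [1.26682567 0.78077679 1.04130957] [0.321, 0.141, 0.386, 0.853] 572.0313230089026 0.06403638650901103
knob [([262.0, 236.0], 0.77)]
hook_tip [([261.0, 236.0], 0.63)]
base [([261.0, 273.0], 0.89)]
gauge [([342.0, 292.0], 0.7)]
rest [([342.0, 322.0], 0.82)]
ring_green [([312.0, 192.0], 0.85), ([286.0, 199.0], 0.62), ([341.0, 208.0], 0.57), ([264.0, 269.0], 0.24)]
ring_blue [([232.0, 210.0], 0.53), ([342.0, 292.0], 0.45)]
ring_white [([238.0, 237.0], 0.8), ([342.0, 292.0], 0.38)]
flask [([242.0, 152.0], 0.88)]
casting [([360.0, 250.0], 0.66)]
ref_ball [([462.0, 378.0], 0.74)]
side [ 0.57703473 -0.79748457  1.10716513] [0.942, 0.336, -0.009, -0.019] 469.1199417192859 0.024557509767053006
knob [([334.0, 294.0], 0.75)]
hook_tip [([329.0, 294.0], 0.87)]
base [([328.0, 325.0], 0.82), ([329.0, 294.0], 0.15)]
gauge [([328.0, 207.0], 0.72)]
rest [([335.0, 220.0], 0.64)]
ring_green [([237.0, 337.0], 0.65), ([302.0, 297.0], 0.61), ([239.0, 292.0], 0.6)]
ring_blue [([348.0, 314.0], 0.8)]
ring_white [([374.0, 273.0], 0.75)]
flask [([266.0, 425.0], 0.74), ([297.0, 163.0], 0.52), ([328.0, 
[... 239 characters left out ...]
6,  0.02242443,  1.5554143 , -0.01149093,
        1.10929057, -0.08306843]), 'joint_vel': array([-2.19597711e-03,  1.66762980e-04,  4.01427264e-04, -2.74813421e-05,
        1.66377814e-03, -3.54330314e-04,  7.98845941e-04]), 'joint_torque': array([ 6.99171051e-05, -5.96322048e+01,  1.60589620e+00, -2.81546903e+01,
        1.23485367e-02,  1.63953049e-03,  2.06115018e-06]), 'eef_pos': array([ 0.21093216, -0.64120979,  0.23130263]), 'tool_rot': array([ 9.01936780e-06,  9.87400437e-01,  1.58241515e-01, -8.14878168e-07]), 'contact_force': array([-0.19923727, -0.49358752,  0.65938102]), 'torque': array([0.01841469, 0.00800521, 0.04641376]), 'grasp_force': 0.0, 'gripper_width': 0.9989796570055569}
```

```bash
python3 -c "
import cv2
a=cv2.imread('pics/scene0.png')[120:420,150:530];cv2.imwrite('pics/s_c.png',cv2.resize(a,None,fx=2,fy=2,interpolation=3))
a=cv2.imread('pics/side0.png')[130:430,140:520];cv2.imwrite('pics/d_c.png',cv2.resize(a,None,fx=2,fy=2,interpolation=3))"
```

```text
(no output)
```

View pics/s_c.png

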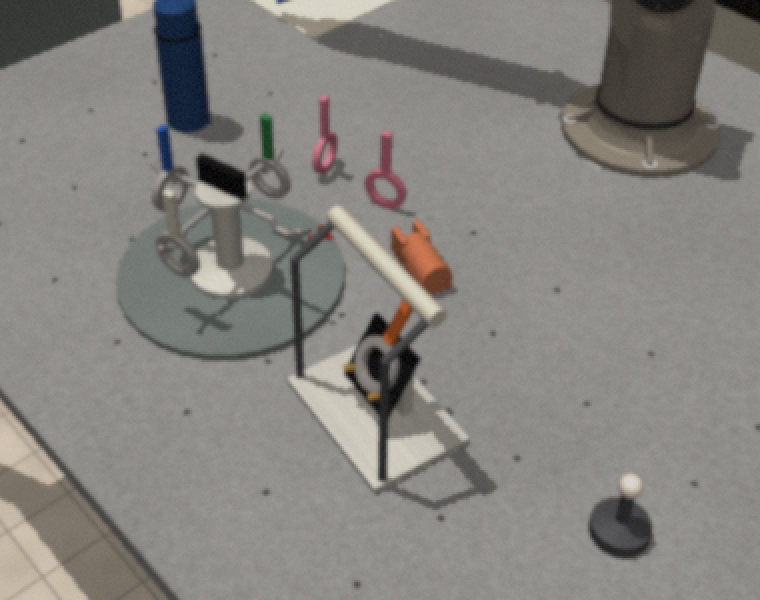

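View pics/d_c.png

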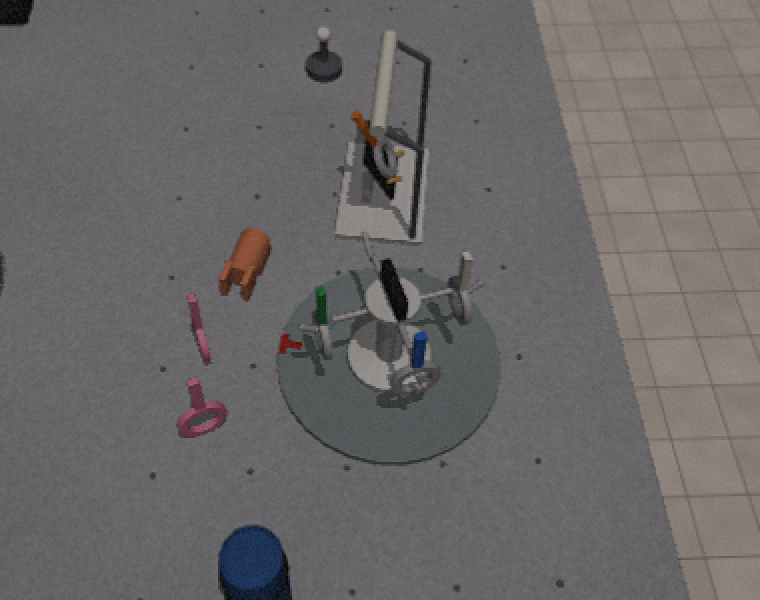

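The scene view shows the empty hook pointing right, about (292,235) in the crop, with the red mark beyond it at (320,235). The side view shows the hook pointing up (+y) at (365,235) and the mark at (290,344) towards −x. The gauge leans under the lamp bar towards the robot. So the carousel needs roughly +90° of turn.

```bash
cat > m.py <<'E'
from h import *
from scipy.optimize import minimize
C={n:viewer.read_camera(n) for n in ['scene','side']}
M={}
for n in C:
    for t in ['knob','base','gauge','rest','flask','casting']:
        d=cut_out(n,t)
        if d: M[n,t]=np.array(d[0]['pixels'])
def mean(n,m): ys,xs=np.nonzero(m); return [xs.mean(),ys.mean()]
# base
def disc(x,y,r,z): a=np.linspace(0,2*np.pi,72); return np.c_[x+r*np.cos(a),y+r*np.sin(a),0*a+z]
def iou(c,m,P):
    im=np.zeros((480,640),np.uint8); h=cv2.convexHull(proj(c,P).astype(np.float32)); cv2.fillConvexPoly(im,np.round(h*16).astype(np.int32),1,shift=4)
    im=im>0; return (im&m).sum()/(im|m).sum()
for n in C:
    hull=np.zeros((480,640),np.uint8); ys,xs=np.nonzero(M[n,'base']); cv2.fillConvexPoly(hull,cv2.convexHull(np.c_[xs,ys].astype(np.int32)),1)
    if 'side'==n: g=atz(C[n],mean(n,hull),0.012)
    f=lambda p:-iou(C[n],M[n,'base'],np.r_[disc(*p,.15,0),disc(*p,.15,.012)])
    g=atz(C[n],mean(n,M[n,'base']),0.012)[:2]
    r=minimize(f,g,method='Nelder-Mead',options=dict(initial_simplex=[g,g+[.02,0],g+[0,.02]]))
    print(n,'base',r.x,r.fun)
    im=C[n]['img'].astype(int); red=(im[...,0]>120)&(im[...,1]<70)&(im[...,2]<70); red=cv2.dilate(red.astype(np.uint8),np.ones((1,1)))>0
    b=cv2.dilate(M[n,'base'].astype(np.uint8),np.ones((9,9)))>0
    print('red',(red&b).sum(),atz(C[n],mean(n,red&b),.012) if (red&b).any() else None)
# rays
for t in ['knob','gauge','rest','flask','casting']:
    try: print(t,[M[n,t].sum() for n in C],tri([ray(C[n],mean(n,M[n,t])) for n in C]))
    except Exception as e: print(t,e)
# black bar, orange, 
box=np.array([[sx*.035,sy*.007,z] for sx in(1,-1) for sy in(1,-1) for z in(.150,.188)])
def blk(n):
    im=C[n]['img'].max(2); y,x=[int(v) for v in proj(C[n],[[*r.x,.17]])[0][::-1]]
    m=np.zeros((480,640),bool); m[y-32:y+32,x-32:x+32]=im[y-32:y+32,x-32:x+32]<38
    k,l,s,_=cv2.connectedComponentsWithStats(m.astype(np.uint8)); return l==1+np.argmax(s[1:,4])
B={n:blk(n) for n in C}; print('blk',[B[n].sum() for n in C])
def f(p):
    Q=box.copy(); c,s=np.cos(p[2]),np.sin(p[2]); Q[:,:2]=Q[:,:2]@np.array([[c,s],[-s,c]])+p[:2]
    return -sum(iou(C[n],B[n],Q) for n in C)
best=min((minimize(f,[*r.x,a],method='Nelder-Mead',options=dict(initial_simplex=np.array([[*r.x,a]]*4)+np.vstack([np.zeros(3),np.diag([.01,.01,.2])]))) for a in np.arange(0,3.1,.5)),key=lambda q:q.fun)
print('knob',best.x,np.degrees(best.x[2]),best.fun)
for n in C:
    im=C[n]['img'].astype(int); o=M[n,'gauge']&(im[...,0]>1.8*im[...,2])&(im[...,0]>90)
    ys,xs=np.nonzero(o); i=np.c_[xs,ys]; print(n,'orange',len(xs), i[ys.argmin()],i[ys.argmax()], i.mean(0),'bbox rest',[ (a.min(),a.max()) for a in np.nonzero(M[n,'rest'])])
E
python3 m.py
```

```text
scene base [ 0.66372896 -0.14762782] -0.65782528371602
red 4 [ 0.52585275 -0.11122799  0.012     ]
side base [ 0.66040403 -0.14945054] -0.7339797169285635
red 0 None
knob ('side', 'knob')
gauge [np.int64(417), np.int64(281)] [0.66518793 0.14811961 0.10330348]
rest [np.int64(5272), np.int64(2480)] [0.67714077 0.14662443 0.05874773]
flask [np.int64(1598), np.int64(1910)] [ 0.50058168 -0.47559258  0.10533037]
casting [np.int64(609), np.int64(488)] [0.46865609 0.00942174 0.02202415]
blk [np.int64(266), np.int64(218)]
knob [ 0.66268298 -0.1491261  -1.44728277] -82.92319460160815 -1.3791607093586173
scene orange 137 [351 270] [343 291] [348.21167883 281.23357664] bbox rest [(np.int64(223), np.int64(366)), (np.int64(293), np.int64(384))]
side orange 38 [318 185] [328 202] [320.23684211 190.36842105] bbox rest [(np.int64(145), np.int64(252)), (np.int64(306), np.int64(354))]
```

```bash
cat > g.py <<'E'
from h import *
C={n:viewer.read_camera(n) for n in ['scene','side']}
s,d=C['scene'],C['side']; ax=np.array([.6625,-.149])
p=lambda l,v:print(l,np.round(v,4))
for c,px in((d,(285,302)),(s,(311,237))):
    im=c['img'].astype(int); x,y=px; w=im[y-12:y+13,x-12:x+13]; r=(w[...,0]-np.maximum(w[...,1],w[...,2]))>50
    ys,xs=np.nonzero(r); q=atz(c,(xs.mean()+x-12,ys.mean()+y-12),.012)[:2]; p('red',[*q,r.sum(),np.degrees(np.arctan2(*(q-ax)[::-1])),np.hypot(*(q-ax))])
q=atz(d,(322,247),.137)[:2]; p('tip side',[*q,np.degrees(np.arctan2(*(q-ax)[::-1])),np.hypot(*(q-ax))])
for c,l in((s,[(337.5,364),(295,310),(383.5,338.5)]),(d,[(140+337/2,130+237/2),(140+422/2,130+241/2),(140+348/2,130+143/2)])):
    for e in l: p('foot corner',atz(c,e,.006))
for n,c,l in(('lampS',s,[(150+337/2,120+213/2),(150+432/2,120+312/2)]),('lampD',d,[(140+390/2,130+37/2),(140+379/2,130+130/2)])):
    for e in l: p(n,atz(c,e,.234))
# gauge: handle end & ring centre
S=[(150+414/2,120+290/2),(150+378/2,120+362/2)];D=[(140+358/2,130+117/2),(140+386/2,130+160/2)]
p('bore',tri([ray(s,S[1]),ray(d,D[1])]))
p('boreS',atz(s,S[1],.085));p('boreD',atz(d,D[1],.085));p('handle end D',atz(d,D[0],.085+.097*np.cos(np.radians(29))))
p('flask',atz(d,(140+253/2,130+560/2),.21))
E
python3 g.py
```

```text
red [ 5.280000e-01 -1.254000e-01  5.400000e+01  1.700461e+02  1.366000e-01]
red [ 5.256000e-01 -1.126000e-01  7.000000e+00  1.650962e+02  1.417000e-01]
tip side [ 6.342000e-01 -3.950000e-02  1.045132e+02  1.131000e-01]
foot corner [0.7519 0.2314 0.006 ]
foot corner [0.7239 0.0499 0.006 ]
foot corner [0.6267 0.2487 0.006 ]
foot corner [0.6015 0.0587 0.006 ]
foot corner [0.7271 0.0463 0.006 ]
foot corner [0.6259 0.2503 0.006 ]
lampS [0.6543 0.0586 0.234 ]
lampS [0.6825 0.2348 0.234 ]
lampD [0.6842 0.2381 0.234 ]
lampD [0.657 0.055 0.234]
bore [0.6748 0.1458 0.0794]
boreS [0.6748 0.1502 0.085 ]
boreD [0.6771 0.1385 0.085 ]
handle end D [0.6349 0.1443 0.1698]
flask [ 0.5041 -0.4836  0.21  ]
```

```bash
cat >> h.py <<'E'
def need(pos,xyaw,zdir=(0,0,-1)):
    p,r,s=tool(); z=np.array(zdir,float);z/=np.linalg.norm(z); x=np.array([np.cos(np.radians(xyaw)),np.sin(np.radians(xyaw)),0]); x-=z*(x@z); x/=np.linalg.norm(x)
    T=R.from_matrix(np.c_[x,np.cross(z,x),z])
    print('xyz',np.round(r.inv().apply(np.array(pos)-p),4).tolist(),'rot',np.round(np.degrees((r.inv()*T).as_rotvec()),2).tolist(),'q7',round(s['q'][6],2))
E
python3 -m crank '[{"delta_rot":[0,0,-8],"xyz":[0,0,-0.05],"fingers":-1},{"delta_rot":[0,0,-16],"xyz":[0,0,-0.10],"fingers":-1},{"delta_rot":[0,0,-24],"xyz":[0.01,0,-0.14],"fingers":-1},{"delta_rot":[0,0,-32],"xyz":[0.04,-0.02,-0.17],"fingers":-1},{"delta_rot":[0,0,-40],"xyz":[0.08,-0.045,-0.17],"fingers":-1},{"delta_rot":[0,0,-48],"xyz":[0.12,-0.07,-0.17],"fingers":-1},{"delta_rot":[0,0,-56],"xyz":[0.16,-0.09,-0.17],"fingers":-1},{"delta_rot":[0,0,-64],"xyz":[0.20,-0.112,-0.17],"fingers":-1},{"delta_rot":[0,0,-72],"xyz":[0.24,-0.135,-0.17],"fingers":-1},{"delta_rot":[0,0,-80],"xyz":[0.28,-0.157,-0.17],"fingers":-1}]' 40
python3 -c "
from h import *
need([.6625,-.149,.40],100);print(tool()[2]['q'])"
```

```text
t: 3.05
eef_pos: [0.4288, -0.403, 0.4016]
tool_rot: [0.0, 0.653, 0.758, -0.0]
contact_force: [1.0, -0.8, 1.4]
gripper_width: 0.998
grasp_force: 0.0
xyz [0.2165, 0.2688, 0.0016] rot [0.01, 0.03, -1.47] q7 0.72
[ 0.92908831  0.24703298 -0.35188148  1.51155998  0.08590711  1.39764276
  0.72108852]
```

```bash
python3 -m crank '[{"delta_rot":[0,0,-1],"xyz":[0.03,0.038,0],"fingers":-1},{"delta_rot":[0,0,-1.5],"xyz":[0.06,0.075,0],"fingers":-1},{"delta_rot":[0,0,-1.5],"xyz":[0.09,0.112,0],"fingers":-1},{"delta_rot":[0,0,-1.5],"xyz":[0.12,0.15,0],"fingers":-1},{"delta_rot":[0,0,-1.5],"xyz":[0.15,0.187,0],"fingers":-1},{"delta_rot":[0,0,-1.5],"xyz":[0.18,0.224,0],"fingers":-1},{"delta_rot":[0,0,-1.5],"xyz":[0.20,0.25,0],"fingers":-1},{"delta_rot":[0,0,-1.5],"xyz":[0.2165,0.2688,0],"fingers":-1},{"delta_rot":[0,0,-1.5],"xyz":[0.2165,0.2688,0],"fingers":-1}]'
cat > w.py <<'E'
from h import *
import sys
c=viewer.read_camera('wrist'); im=c['img'][:,:,::-1].copy(); a=np.array([.6625,-.149])
for t in ['knob','hook_tip','base','ring_green','ring_blue','ring_white']:
    print(t,[(np.round(d['pixel']).tolist(),round(d['score'],2)) for d in search_frame('wrist',t)[:3]])
h=im.astype(int); r=(h[...,2]-h[...,:2].max(2))>60; ys,xs=np.nonzero(r&(h[...,1]<80))
if len(xs):
    q=atz(c,(xs.mean(),ys.mean()),.012)[:2];print('red',len(xs),xs.mean(),ys.mean(),q,np.degrees(np.arctan2(*(q-a)[::-1])))
print(tool()[2]['q'],tool()[0])
cv2.imwrite('pics/'+sys.argv[1],im)
E
python3 w.py w1.png
```

```text
t: 3.95
eef_pos: [0.6647, -0.147, 0.4005]
tool_rot: [-0.001, 0.642, 0.766, 0.001]
contact_force: [0.2, 0.7, -0.3]
gripper_width: 1.002
grasp_force: 0.0
knob [([312.0, 180.0], 0.76)]
hook_tip [([314.0, 180.0], 0.58)]
base [([320.0, 126.0], 0.63), ([324.0, 274.0], 0.27)]
ring_green [([110.0, 218.0], 0.82), ([107.0, 119.0], 0.76), ([224.0, 202.0], 0.63)]
ring_blue [([323.0, 275.0], 0.93)]
ring_white [([410.0, 184.0], 0.88)]
red 308 211.87337662337663 130.8181818181818 [ 0.5254393  -0.12303492] 169.27288200951827
[ 0.44757394  0.43407303 -0.47632925  1.27500955  0.19568226  1.47747057
  0.15858878] [ 0.66241749 -0.1534644   0.40159121]
```

View pics/w1.png

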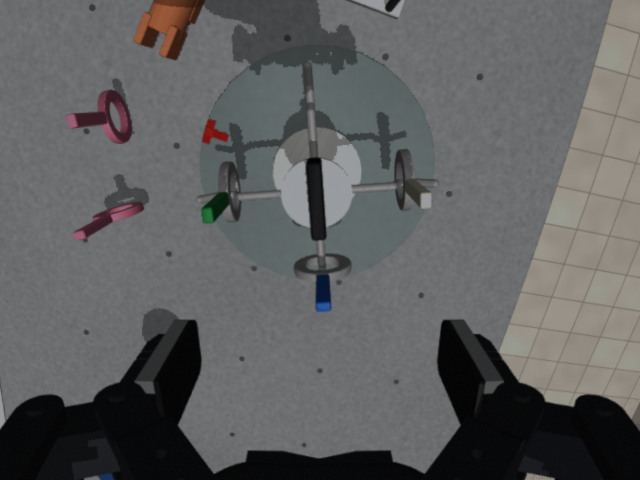

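The wrist view, nearly straight down, shows the bar from (314,160) to (319,238), the empty hook tip at (308,65), the red T at (212,131), and the three hung gauges (green left, blue bottom, white right).

```bash
python3 - <<'E'
from h import *
from scipy.optimize import minimize
c=viewer.read_camera('wrist');im=c['img']
blk=np.zeros((480,640),np.uint8); blk[145:250,295:335]=im[145:250,295:335].max(2)<60
k,l,s,_=cv2.connectedComponentsWithStats(blk); m=l==1+np.argmax(s[1:,4]); ys,xs=np.nonzero(m); print(m.sum(),xs.min(),xs.max(),ys.min(),ys.max())
box=np.array([[sx*.035,sy*.007,z] for sx in(1,-1) for sy in(1,-1) for z in(.150,.188)])
def f(p):
    Q=box.copy(); C,S=np.cos(p[2]),np.sin(p[2]); Q[:,:2]=Q[:,:2]@np.array([[C,S],[-S,C]])+p[:2]
    i=np.zeros((480,640),np.uint8); h=cv2.convexHull(proj(c,Q).astype(np.float32)); cv2.fillConvexPoly(i,np.round(h*16).astype(np.int32),1,shift=4); i=i>0
    return -(i&m).sum()/(i|m).sum()
g=np.array([.6625,-.149,1.74]); r=minimize(f,g,method='Nelder-Mead',options=dict(initial_simplex=g+np.vstack([np.zeros(3),np.diag([.006,.006,.15])])))
print(r.x,np.degrees(r.x[2]),r.fun)
q=atz(c,(308,65),.137)[:2]; v=q-r.x[:2]; print('tip',q,np.degrees(np.arctan2(v[1],v[0])),np.hypot(*v))
for _ in range(3): print(tool()[0],c['origin']); 
need([*r.x[:2],.157],np.degrees(r.x[2]))
ys,xs=np.nonzero((im[...,0].astype(int)-im[...,1:].max(2)>60)&(im[...,1]<80)); q=atz(c,(xs.mean(),ys.mean()),.012)[:2]-r.x[:2]; print('mark',np.degrees(np.arctan2(q[1],q[0])),np.hypot(*q))
E
```

```text
1252 310 330 149 232
[ 0.66207536 -0.1502803   1.81416453] 103.94397069735957 -0.855191256830601
tip [ 0.6332427  -0.04390439] 105.16536764768931 0.11021414312157286
[ 0.66249926 -0.15321197  0.40160457] [ 0.648384   -0.07357329  0.54453487]
[ 0.66249926 -0.15321197  0.40160457] [ 0.648384   -0.07357329  0.54453487]
[ 0.66249926 -0.15321197  0.40160457] [ 0.648384   -0.07357329  0.54453487]
xyz [0.0031, 0.0, 0.2446] rot [0.01, 0.04, -4.34] q7 0.16
mark 169.05473032612431 0.13884436349325222
```

```bash
python3 -m crank '[{"delta_rot":[0,0,-4.3],"xyz":[0.003,0,0.05],"fingers":-1},{"delta_rot":[0,0,-4.3],"xyz":[0.003,0,0.10],"fingers":-1},{"delta_rot":[0,0,-4.3],"xyz":[0.003,0,0.15],"fingers":-1},{"delta_rot":[0,0,-4.3],"xyz":[0.003,0,0.19],"fingers":-1},{"delta_rot":[0,0,-4.3],"xyz":[0.003,0,0.22],"fingers":-1},{"delta_rot":[0,0,-4.3],"xyz":[0.003,0,0.240],"fingers":-1},{"delta_rot":[0,0,-4.3],"xyz":[0.003,0,0.242],"fingers":-1},{"delta_rot":[0,0,-4.3],"xyz":[0.003,0,0.242],"fingers":-0.3},{"delta_rot":[0,0,-4.3],"xyz":[0.003,0,0.242],"fingers":0.3},{"delta_rot":[0,0,-4.3],"xyz":[0.003,0,0.242],"fingers":1}]' 30
python3 -m crank '[{"delta_rot":[0,0,0],"xyz":[0,0,0],"fingers":1},{"delta_rot":[0,0,0],"xyz":[0,0,0],"fingers":1},{"delta_rot":[0,0,0],"xyz":[0,0,0],"fingers":1},{"delta_rot":[0,0,0],"xyz":[0,0,0],"fingers":1},{"delta_rot":[0,0,0],"xyz":[0,0,0],"fingers":1}]'
python3 -c "
from h import *
need([.662,-.15,.158],169.5)
p,r,s=tool();print(p,r.as_matrix()[:,0],s['q'],s['contact_force'])"
```

```text
t: 5.35
eef_pos: [0.6635, -0.1491, 0.1611]
tool_rot: [0.001, 0.616, 0.788, 0.001]
contact_force: [-0.5, 0.2, -0.7]
gripper_width: 0.512
grasp_force: 0.0
t: 5.85
eef_pos: [0.6626, -0.1491, 0.1602]
tool_rot: [0.0, 0.616, 0.788, -0.0]
contact_force: [-2.5, -0.4, 5.2]
gripper_width: 0.163
grasp_force: 31.4
xyz [-0.0007, -0.0008, 0.0022] rot [-0.0, 0.04, -65.49] q7 0.15
[ 0.66258272 -0.14909625  0.16018404] [-2.42045203e-01  9.70264796e-01 -5.88474237e-04] [ 0.44610744  0.59270213 -0.46143215  1.58388864  0.29415761  1.03405401
  0.14584605] [-2.48650902 -0.39761863  5.1989005 ]
```

```bash
python3 -m crank '[{"delta_rot":[0,0,-0.5],"xyz":[0,0,0],"fingers":1},{"delta_rot":[0,0,-1.5],"xyz":[0,0,0],"fingers":1},{"delta_rot":[0,0,-3],"xyz":[0,0,0],"fingers":1},{"delta_rot":[0,0,-5],"xyz":[0,0,0],"fingers":1},{"delta_rot":[0,0,-7.5],"xyz":[0,0,0],"fingers":1},{"delta_rot":[0,0,-10],"xyz":[0,0,0],"fingers":1},{"delta_rot":[0,0,-12.5],"xyz":[0,0,0],"fingers":1},{"delta_rot":[0,0,-15],"xyz":[0,0,0],"fingers":1},{"delta_rot":[0,0,-17.5],"xyz":[0,0,0],"fingers":1},{"delta_rot":[0,0,-20],"xyz":[0,0,0],"fingers":1}]' && python3 -m crank '[{"delta_rot":[0,0,-2.5],"xyz":[0,0,0],"fingers":1},{"delta_rot":[0,0,-5],"xyz":[0,0,0],"fingers":1},{"delta_rot":[0,0,-7.5],"xyz":[0,0,0],"fingers":1},{"delta_rot":[0,0,-10],"xyz":[0,0,0],"fingers":1},{"delta_rot":[0,0,-12.5],"xyz":[0,0,0],"fingers":1},{"delta_rot":[0,0,-15],"xyz":[0,0,0],"fingers":1},{"delta_rot":[0,0,-17.5],"xyz":[0,0,0],"fingers":1},{"delta_rot":[0,0,-20],"xyz":[0,0,0],"fingers":1},{"delta_rot":[0,0,-22.5],"xyz":[0,0,0],"fingers":1},{"delta_rot":[0,0,-25],"xyz":[0,0,0],"fingers":1}]' && python3 -m crank '[{"delta_rot":[0,0,-2.5],"xyz":[0,0,0],"fingers":1},{"delta_rot":[0,0,-5],"xyz":[0,0,0],"fingers":1},{"delta_rot":[0,0,-7.5],"xyz":[0,0,0],"fingers":1},{"delta_rot":[0,0,-10],"xyz":[0,0,0],"fingers":1},{"delta_rot":[0,0,-12.5],"xyz":[0,0,0],"fingers":1},{"delta_rot":[0,0,-15],"xyz":[0,0,0],"fingers":1},{"delta_rot":[0,0,-17],"xyz":[0,0,0],"fingers":1},{"delta_rot":[0,0,-18.5],"xyz":[0,0,0],"fingers":1},{"delta_rot":[0,0,-19.5],"xyz":[0,0,0],"fingers":1},{"delta_rot":[0,0,-20],"xyz":[0,0,0],"fingers":1}]'
python3 w.py w2.png; python3 -c "
from h import *
r=tool()[1].as_matrix()[:,0];print(np.degrees(np.arctan2(r[1],r[0])))"
```

```text
t: 6.85
eef_pos: [0.6623, -0.1492, 0.1602]
tool_rot: [0.0, 0.469, 0.883, -0.0]
contact_force: [-4.0, 0.3, 7.8]
gripper_width: 0.157
grasp_force: 31.5
t: 7.85
eef_pos: [0.662, -0.1495, 0.1602]
tool_rot: [-0.0, 0.267, 0.964, -0.001]
contact_force: [-5.1, -1.2, 7.7]
gripper_width: 0.16
grasp_force: 31.6
t: 8.85
eef_pos: [0.6619, -0.1498, 0.1602]
tool_rot: [-0.0, 0.096, 0.995, -0.001]
contact_force: [-5.4, -2.0, 7.7]
gripper_width: 0.162
grasp_force: 31.7
knob [([315.0, 269.0], 0.73), ([333.0, 142.0], 0.53)]
hook_tip []
base [([331.0, 141.0], 0.85)]
ring_green [([100.0, 319.0], 0.76)]
ring_blue [([318.0, 448.0], 0.95)]
ring_white [([534.0, 319.0], 0.7)]
red 265 313.8905660377358 4.532075471698113 [ 0.52260261 -0.12618591] 170.73789110519402
[ 0.60672826  0.65346802 -0.71375248  1.57191902  0.46615402  1.09359522
  1.15462806] [ 0.66191307 -0.14981654  0.16017937]
168.9437473366911
```

View pics/w2.png

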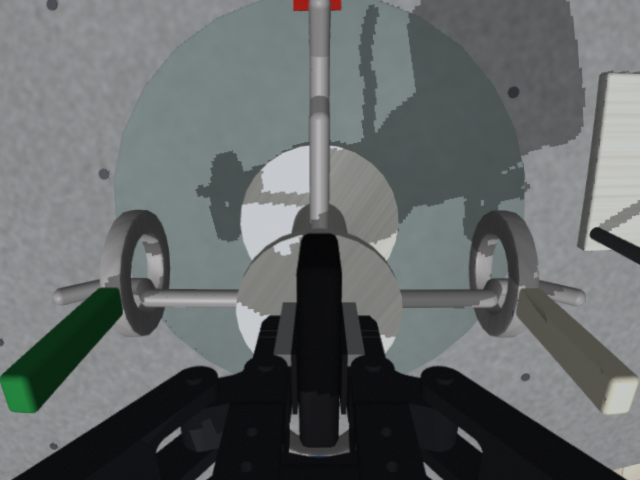

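The picture shows the empty hook running straight up the middle to the red mark at (317,5), with green and white still hung left and right. Release and rise.

```bash
python3 -m crank '[{"delta_rot":[0,0,0],"xyz":[0,0,0],"fingers":0.4},{"delta_rot":[0,0,0],"xyz":[0,0,0],"fingers":0},{"delta_rot":[0,0,0],"xyz":[0,0,0],"fingers":-0.2},{"delta_rot":[0,0,0],"xyz":[0,0,0],"fingers":-0.2},{"delta_rot":[0,0,0],"xyz":[0,0,-0.02],"fingers":-0.2},{"delta_rot":[0,0,0],"xyz":[0,0,-0.06],"fingers":-0.2},{"delta_rot":[0,0,0],"xyz":[0,0,-0.11],"fingers":-0.2},{"delta_rot":[0,0,0],"xyz":[0,0,-0.16],"fingers":-0.2},{"delta_rot":[0,0,0],"xyz":[0,0,-0.21],"fingers":-0.2},{"delta_rot":[0,0,0],"xyz":[0,0,-0.24],"fingers":-0.2}]'
python3 w.py w3.png; python3 - <<'E'
from h import *
c=viewer.read_camera('wrist')
# hook/handle check by projecting mark line
t=np.radians(29);y=np.radians(-8.5)
zg=np.array([-np.sin(t)*np.cos(y),-np.sin(t)*np.sin(y),np.cos(t)]); b=np.array([.676,.1455,.085])
for d in(.20,.10,.081): 
    P=b+zg*d; 
    # TCP: grasp point 19mm behind tip -> TCP at d-0.019
    print(d,'TCP',b+zg*(d-.019)); need(b+zg*(d-.019),171.5,-zg)
E
```

```text
t: 10.2
eef_pos: [0.6633, -0.1484, 0.4041]
tool_rot: [0.003, 0.096, 0.995, 0.0]
contact_force: [0.5, 0.5, 0.4]
gripper_width: 0.6
grasp_force: 0.0
knob [([315.0, 174.0], 0.74)]
hook_tip [([314.0, 175.0], 0.75)]
base [([324.0, 122.0], 0.89), ([602.0, 127.0], 0.74), ([316.0, 268.0], 0.49)]
ring_green [([225.0, 191.0], 0.57)]
ring_blue [([316.0, 268.0], 0.71), ([320.0, 174.0], 0.58)]
ring_white [([411.0, 189.0], 0.73), ([316.0, 174.0], 0.3)]
red 325 376.9076923076923 56.033846153846156 [ 0.54676386 -0.05533107] 141.0156561548802
[ 0.61792331  0.49361304 -0.774353    1.26968747  0.33779918  1.51138704
  1.26400023] [ 0.66187509 -0.14919229  0.3973519 ]
0.2 TCP [0.58921332 0.15847036 0.24330617]
xyz [0.1296, 0.2882, 0.1544] rot [-0.64, -29.16, -2.43] q7 1.26
0.1 TCP [0.63716176 0.15130441 0.1558442 ]
xyz [0.0809, 0.2903, 0.2417] rot [-0.64, -29.16, -2.43] q7 1.26
0.081 TCP [0.64627197 0.14994288 0.13922642]
xyz [0.0716, 0.2907, 0.2583] rot [-0.64, -29.16, -2.43] q7 1.26
```

```bash
python3 -m crank '[{"delta_rot":[-0.1,-3,-0.2],"xyz":[0.03,0.035,0],"fingers":-0.6},{"delta_rot":[-0.2,-7,-0.5],"xyz":[0.06,0.07,0],"fingers":-0.6},{"delta_rot":[-0.2,-11,-1],"xyz":[0.09,0.105,0],"fingers":-0.6},{"delta_rot":[-0.3,-15,-1.3],"xyz":[0.12,0.14,0.01],"fingers":-0.6},{"delta_rot":[-0.4,-20,-1.7],"xyz":[0.14,0.18,0.02],"fingers":-0.6},{"delta_rot":[-0.6,-25,-2],"xyz":[0.159,0.22,0.04],"fingers":-0.6},{"delta_rot":[-0.64,-29.2,-2.4],"xyz":[0.159,0.255,0.065],"fingers":-0.6},{"delta_rot":[-0.64,-29.2,-2.4],"xyz":[0.159,0.28,0.09],"fingers":-0.6},{"delta_rot":[-0.64,-29.2,-2.4],"xyz":[0.159,0.287,0.102],"fingers":-0.6},{"delta_rot":[-0.64,-29.2,-2.4],"xyz":[0.159,0.287,0.102],"fingers":-0.6}]'
cat > gz.py <<'E'
from h import *
import sys
c=viewer.read_camera('wrist'); im=c['img'][:,:,::-1].copy()
t=np.radians(29);y=np.radians(-8.5)
zg=np.array([-np.sin(t)*np.cos(y),-np.sin(t)*np.sin(y),np.cos(t)]); b=np.array([.676,.1455,.085]); yg=np.array([-np.sin(y),np.cos(y),0]);xg=np.cross(yg,zg)
a=np.linspace(0,2*np.pi,40)
P=[b+.097*zg+yg*u+xg*v for u in(-.007,.007) for v in(-.005,.005)]; P2=[b+.032*(np.cos(q)*yg+np.sin(q)*zg)+xg*v for q in a for v in (-.005,.005)]
for p in proj(c,np.array(P+P2)): cv2.circle(im,tuple(int(round(v)) for v in p),1,(255,0,255),-1)
cv2.imwrite('pics/'+sys.argv[1],im)
for d in search_frame('wrist','gauge')[:2]: print(d['pixel'],d['score'])
print('proj end',proj(c,b+.097*zg),'bore',proj(c,b)); print(tool()[2]['q'],tool()[0])
for d in(.20,.081): need(b+zg*(d-.019),171.5,-zg)
E
python3 gz.py g1.png
```

```text
t: 11.6
eef_pos: [0.5594, 0.1642, 0.2942]
tool_rot: [0.249, 0.07, 0.966, -0.019]
contact_force: [-0.1, 0.0, -0.6]
gripper_width: 0.798
grasp_force: 0.0
[319.2, 205.3] 0.88
[97.9, 134.6] 0.26
proj end [[317.16622105 224.38134272]] bore [[317.42541463 195.23929104]]
[ 0.36161008  0.17624116 -1.01142609  1.99962941  0.72514947  0.79258425
  0.35148235] [0.56094753 0.16266116 0.29688048]
xyz [0.0011, 0.0001, 0.0607] rot [-0.02, 0.12, -0.03] q7 0.35
xyz [0.0014, 0.0001, 0.1797] rot [-0.02, 0.12, -0.03] q7 0.35
```

View pics/g1.png

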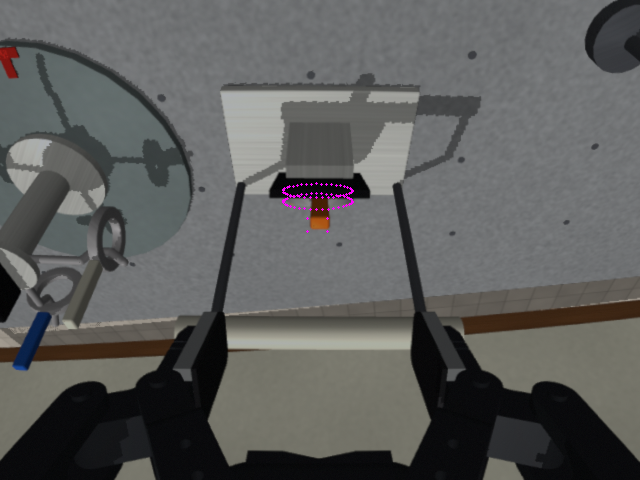

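View pics/w3.png

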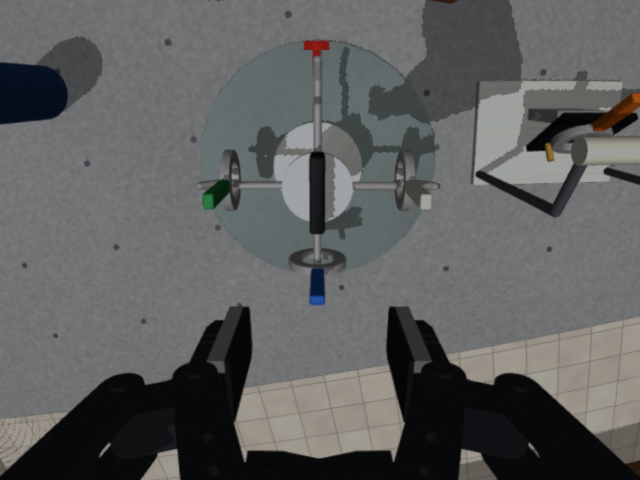

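Hook is in line with the mark in w3: the T at (317,45) lies above the hook at (317,60). In g1 the orange handle end at (319,222) agrees with my model at (317,224), so I go in along the handle.

```bash
python3 -m crank '[{"delta_rot":[0,0,0],"xyz":[0.001,0.001,0.03],"fingers":-0.6},{"delta_rot":[0,0,0],"xyz":[0.001,0.001,0.06],"fingers":-0.6},{"delta_rot":[0,0,0],"xyz":[0.001,0.001,0.09],"fingers":-0.6},{"delta_rot":[0,0,0],"xyz":[0.001,0.001,0.12],"fingers":-0.6},{"delta_rot":[0,0,0],"xyz":[0.001,0.001,0.15],"fingers":-0.6},{"delta_rot":[0,0,0],"xyz":[0.001,0.001,0.17],"fingers":-0.6},{"delta_rot":[0,0,0],"xyz":[0.001,0.001,0.18],"fingers":-0.6},{"delta_rot":[0,0,0],"xyz":[0.001,0.001,0.18],"fingers":-0.6},{"delta_rot":[0,0,0],"xyz":[0.001,0.001,0.18],"fingers":-0.6}]'
python3 gz.py g2.png
```

```text
t: 12.6
eef_pos: [0.6476, 0.151, 0.1409]
tool_rot: [0.252, 0.072, 0.965, -0.019]
contact_force: [0.4, 0.1, -0.1]
gripper_width: 0.803
grasp_force: 0.0
[318.9, 329.0] 0.88
[52.1, 216.1] 0.35
proj end [[315.52553517 373.75621011]] bore [[316.7347851  259.43522748]]
[ 0.16058164  0.51675888 -0.7842117   1.998793    1.22529202  0.6918255
 -0.02631547] [0.64760335 0.15146129 0.1413291 ]
xyz [0.0013, -0.0016, -0.1177] rot [0.03, 0.32, -0.05] q7 -0.03
xyz [0.002, -0.0017, 0.0013] rot [0.03, 0.32, -0.05] q7 -0.03
```

View pics/g2.png

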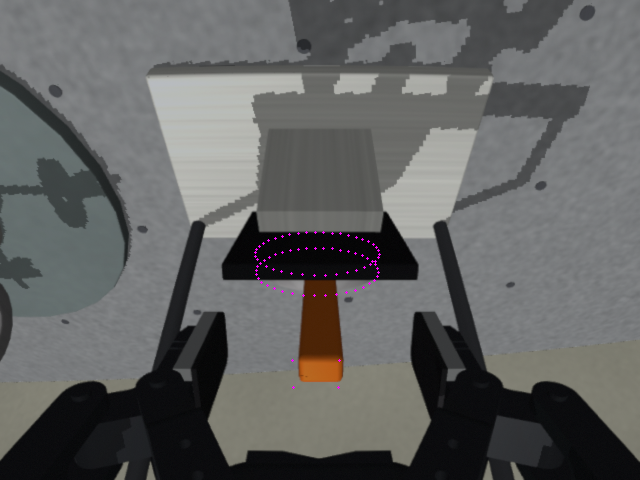

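The handle (end face x 299–342, y 358–381) is centred between the pads. I nudge +3 mm along tool x and close.

```bash
python3 -m crank '[{"delta_rot":[0,0,0],"xyz":[0.003,0,0],"fingers":-0.4},{"delta_rot":[0,0,0],"xyz":[0.003,0,0],"fingers":0},{"delta_rot":[0,0,0],"xyz":[0.003,0,0],"fingers":0.3},{"delta_rot":[0,0,0],"xyz":[0.003,0,0],"fingers":0.6},{"delta_rot":[0,0,0],"xyz":[0.003,0,0],"fingers":1},{"delta_rot":[0,0,0],"xyz":[0.003,0,0],"fingers":1},{"delta_rot":[0,0,0],"xyz":[0.003,0,0],"fingers":1},{"delta_rot":[0,0,0],"xyz":[0.003,0,0],"fingers":1},{"delta_rot":[0,0,0],"xyz":[0.003,0,0],"fingers":1}]' 60
python3 gz.py g3.png
```

```text
t: 13.6
eef_pos: [0.6447, 0.1518, 0.1384]
tool_rot: [0.252, 0.072, 0.965, -0.019]
contact_force: [-2.0, -0.9, 4.6]
gripper_width: 0.156
grasp_force: 58.4
[318.4, 340.6] 0.66
proj end [[314.53429784 385.57496821]] bore [[316.13885324 266.98036277]]
[ 0.15722063  0.51764852 -0.78234732  2.00530262  1.23140527  0.69006918
 -0.03649792] [0.64469595 0.15180317 0.13841327]
xyz [-0.0025, -0.0016, -0.1188] rot [0.01, 0.22, -0.03] q7 -0.04
xyz [-0.002, -0.0016, 0.0002] rot [0.01, 0.22, -0.03] q7 -0.04
```

```bash
python3 -m crank '[{"delta_rot":[0,0,0],"xyz":[0,0,-0.005],"fingers":1},{"delta_rot":[0,0,0],"xyz":[0,0,-0.015],"fingers":1},{"delta_rot":[0,0,0],"xyz":[0,0,-0.03],"fingers":1},{"delta_rot":[0,0,0],"xyz":[0,0,-0.05],"fingers":1},{"delta_rot":[0,0,0],"xyz":[0,0,-0.075],"fingers":1},{"delta_rot":[0,0,0],"xyz":[0,0,-0.1],"fingers":1},{"delta_rot":[0,0,0],"xyz":[0,0,-0.13],"fingers":1},{"delta_rot":[0,0,0],"xyz":[0,0,-0.16],"fingers":1},{"delta_rot":[0,0,0],"xyz":[0,0,-0.18],"fingers":1},{"delta_rot":[0,0,0],"xyz":[0,0,-0.18],"fingers":1}]'
python3 - <<'E'
from h import *
ax=np.array([.662,-.1497]);h=np.radians(169.3);u=np.array([np.cos(h),np.sin(h)])
print(tool()[2]['q'])
# waypoint: gauge 70 mm beyond tip radially, bore over z 0.16
for r,z in((.19,.30),(.19,.138),(.091,.138)): need([*(ax+u*r),z+.062],169.3)
c=viewer.read_camera('wrist'); cv2.imwrite('pics/g4.png',c['img'][:,:,::-1])
E
```

```text
t: 14.7
eef_pos: [0.5572, 0.1659, 0.298]
tool_rot: [0.253, 0.071, 0.965, -0.018]
contact_force: [0.6, -0.0, -1.1]
gripper_width: 0.153
grasp_force: 58.7
[ 0.36219582  0.16888911 -1.02016883  2.00588431  0.7277527   0.79092851
  0.34053242]
xyz [0.0031, -0.2893, -0.0755] rot [0.61, 29.43, 2.19] q7 0.34
xyz [0.0827, -0.2894, 0.0656] rot [0.61, 29.43, 2.19] q7 0.34
xyz [-0.0034, -0.2933, 0.1142] rot [0.61, 29.43, 2.19] q7 0.34
```

View pics/g4.png

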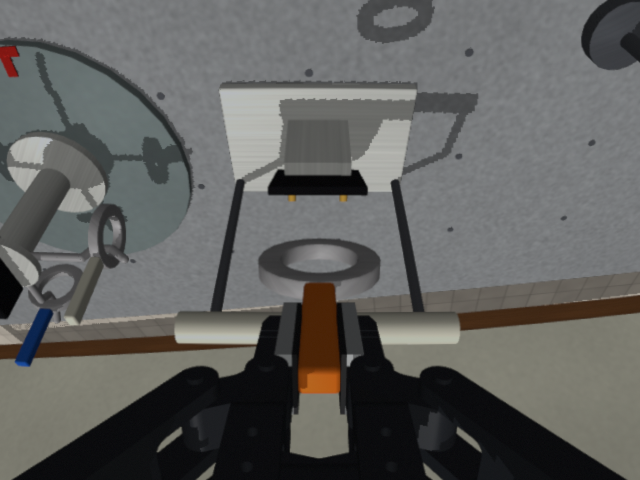

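Gauge is held straight: ring centre (319,262), pins bare at (292,197) and (344,197). Carry it upright to in front of the hook.

```bash
python3 -m crank '[{"delta_rot":[0,3,0.2],"xyz":[0.002,-0.02,0],"fingers":1},{"delta_rot":[0.1,6,0.5],"xyz":[0.005,-0.05,0],"fingers":1},{"delta_rot":[0.2,9,0.7],"xyz":[0.008,-0.085,0],"fingers":1},{"delta_rot":[0.3,13,1],"xyz":[0.012,-0.12,0.005],"fingers":1},{"delta_rot":[0.4,17,1.3],"xyz":[0.016,-0.155,0.008],"fingers":1},{"delta_rot":[0.4,21,1.6],"xyz":[0.02,-0.19,0.012],"fingers":1},{"delta_rot":[0.5,25,1.9],"xyz":[0.024,-0.225,0.016],"fingers":1},{"delta_rot":[0.6,28,2.1],"xyz":[0.028,-0.26,0.02],"fingers":1},{"delta_rot":[0.6,29.4,2.2],"xyz":[0.0305,-0.28,0.024],"fingers":1},{"delta_rot":[0.6,29.4,2.2],"xyz":[0.0305,-0.29,0.024],"fingers":1}]'
python3 -m crank '[{"delta_rot":[0,0,0],"xyz":[0,0,0],"fingers":1},{"delta_rot":[0,0,0],"xyz":[0,0,0],"fingers":1}]'
cat > hk.py <<'E'
from h import *
import sys
ax=np.array([.662,-.1497]);h=np.radians(169.3);u=np.array([np.cos(h),np.sin(h)])
p,r,s=tool(); m=r.as_matrix(); b=p+m[:,2]*.062; v=b[:2]-ax
print('bore r',v@u,'tang',v@[-u[1],u[0]],'z',b[2],'q',np.round(s['q'],2),s['contact_force'],s['grasp_force'])
for rr,z in((.165,.131),(.091,.131),(.091,.109)): need([*(ax+u*rr),z+.062],169.3)
out=[]
a=np.linspace(0,2*np.pi,60)
for n in['scene','side','wrist']:
    c=viewer.read_camera(n); im=c['img'][:,:,::-1].copy(); raw=im.copy()
    for rad in (.020,.032):
        for p_ in proj(c,b+rad*(np.outer(np.cos(a),m[:,1])+np.outer(np.sin(a),m[:,2]))): cv2.circle(im,tuple(int(q) for q in p_),0,(255,0,255),-1)
    x,y=[int(q) for q in proj(c,b)[0]]; w=50
    x=min(max(x,w),639-w);y=min(max(y,w),479-w)
    if n=='wrist': t=cv2.resize(im[:,:,],(400,300))
    else: t=cv2.resize(np.hstack([raw[y-w:y+w,x-w:x+w],im[y-w:y+w,x-w:x+w]]),(600,300),interpolation=cv2.INTER_CUBIC); t=t
    out.append(t)
C=np.zeros((600,800,3),np.uint8); C[:300,:600]=out[0]; C[300:,:600]=out[1]; C[:150,600:]=cv2.resize(out[2],(200,150)); cv2.imwrite('pics/'+sys.argv[1],C)
E
python3 hk.py h1.png
```

```text
t: 15.75
eef_pos: [0.499, -0.1231, 0.2567]
tool_rot: [-0.004, 0.096, 0.995, 0.0]
contact_force: [-0.6, 0.5, -0.9]
gripper_width: 0.15
grasp_force: 58.7
t: 15.95
eef_pos: [0.4999, -0.1186, 0.2592]
tool_rot: [-0.002, 0.093, 0.996, 0.0]
contact_force: [-0.1, -0.8, -1.1]
gripper_width: 0.153
grasp_force: 58.8
bore r 0.16523788101617237 tang -0.000484762049386528 z 0.1972309457671232 q [ 0.89  0.31 -0.94  1.85  0.28  1.12  1.24] [-0.136059   -0.80742112 -1.07532446] 58.76167416572571
xyz [-0.0003, -0.0005, 0.0662] rot [0.01, -0.2, -0.01] q7 1.24
xyz [-0.0743, -0.0005, 0.066] rot [0.01, -0.2, -0.01] q7 1.24
xyz [-0.0743, -0.0005, 0.088] rot [0.01, -0.2, -0.01] q7 1.24
```

View pics/h1.png

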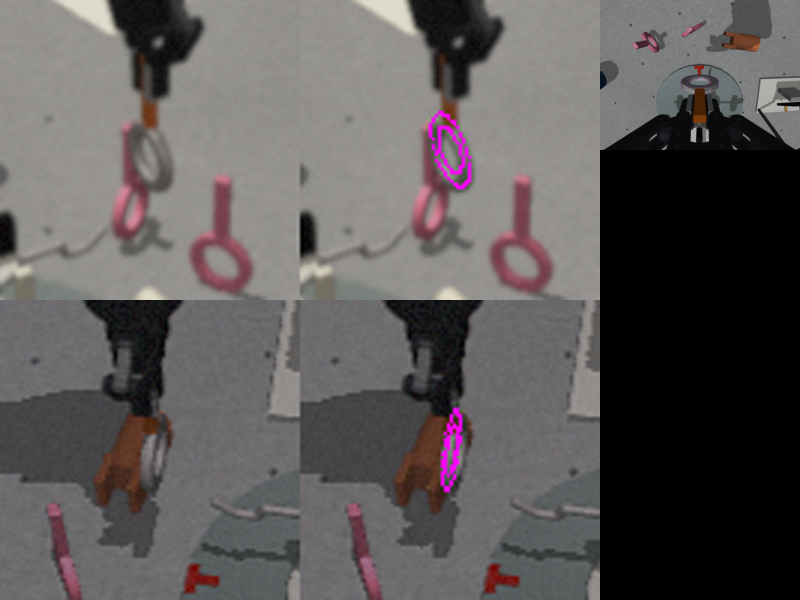

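Ring sits where the model puts it (scene crop centre (153,156) against (151,150), under 1 px at full scale); the hook lies clear below. Lower to threading height and slide in radially.

```bash
python3 -m crank '[{"delta_rot":[0,0,0],"xyz":[0,0,0.02],"fingers":1},{"delta_rot":[0,0,0],"xyz":[0,0,0.045],"fingers":1},{"delta_rot":[0,0,0],"xyz":[0,0,0.06],"fingers":1},{"delta_rot":[0,0,0],"xyz":[0,0,0.065],"fingers":1},{"delta_rot":[0,0,0],"xyz":[-0.005,0,0.065],"fingers":1},{"delta_rot":[0,0,0],"xyz":[-0.01,0,0.065],"fingers":1},{"delta_rot":[0,0,0],"xyz":[-0.02,0,0.065],"fingers":1},{"delta_rot":[0,0,0],"xyz":[-0.03,0,0.065],"fingers":1},{"delta_rot":[0,0,0],"xyz":[-0.034,0,0.065],"fingers":1},{"delta_rot":[0,0,0],"xyz":[-0.034,0,0.065],"fingers":1}]'
python3 hk.py h2.png
```

```text
t: 17.1
eef_pos: [0.5341, -0.1263, 0.1944]
tool_rot: [-0.001, 0.094, 0.996, 0.0]
contact_force: [-0.3, 0.9, -1.9]
gripper_width: 0.153
grasp_force: 58.7
bore r 0.13016828703884406 tang 0.0007304189801454834 z 0.13243556264070855 q [ 0.8   0.45 -0.87  1.85  0.39  1.03  1.15] [-0.28559773  0.92430075 -1.90272021] 58.73674035072327
xyz [0.035, 0.0007, 0.0015] rot [0.02, -0.17, -0.1] q7 1.15
xyz [-0.039, 0.0008, 0.0013] rot [0.02, -0.17, -0.1] q7 1.15
xyz [-0.0391, 0.0008, 0.0233] rot [0.02, -0.17, -0.1] q7 1.15
```

View pics/h2.png

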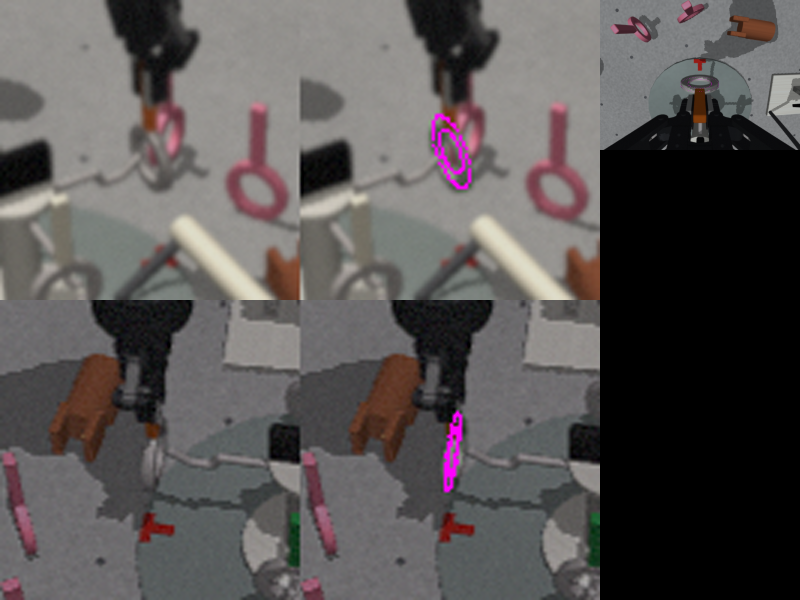

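The hook tip meets the middle of the bore in both views (scene crop about (143,155), side crop about (160,455)). Slide on, gently, then check force before lowering.

```bash
python3 -m crank '[{"delta_rot":[0,0,0],"xyz":[-0.006,0.001,0],"fingers":1},{"delta_rot":[0,0,0],"xyz":[-0.013,0.001,0],"fingers":1},{"delta_rot":[0,0,0],"xyz":[-0.02,0.001,0],"fingers":1},{"delta_rot":[0,0,0],"xyz":[-0.027,0.001,0],"fingers":1},{"delta_rot":[0,0,0],"xyz":[-0.033,0.001,0],"fingers":1},{"delta_rot":[0,0,0],"xyz":[-0.037,0.001,0],"fingers":1},{"delta_rot":[0,0,0],"xyz":[-0.039,0.001,0],"fingers":1},{"delta_rot":[0,0,0],"xyz":[-0.039,0.001,0],"fingers":1}]'
python3 hk.py h3.png
```

```text
t: 18.05
eef_pos: [0.5719, -0.1326, 0.1941]
tool_rot: [-0.002, 0.094, 0.996, 0.0]
contact_force: [0.5, -0.1, -1.3]
gripper_width: 0.153
grasp_force: 58.7
bore r 0.09196699529303652 tang -9.507416140645868e-05 z 0.13209753705918587 q [ 0.75  0.51 -0.85  1.76  0.43  1.07  1.14] [ 0.49028539 -0.09207319 -1.33974955] 58.74756217002869
xyz [0.0733, -0.0002, 0.0014] rot [-0.01, -0.21, -0.09] q7 1.14
xyz [-0.0007, -0.0001, 0.0011] rot [-0.01, -0.21, -0.09] q7 1.14
xyz [-0.0008, -0.0001, 0.0231] rot [-0.01, -0.21, -0.09] q7 1.14
```

```bash
python3 -m crank '[{"delta_rot":[0,0,0],"xyz":[0,0,0.004],"fingers":1},{"delta_rot":[0,0,0],"xyz":[0,0,0.009],"fingers":1},{"delta_rot":[0,0,0],"xyz":[0,0,0.014],"fingers":1},{"delta_rot":[0,0,0],"xyz":[0,0,0.017],"fingers":1},{"delta_rot":[0,0,0],"xyz":[0,0,0.019],"fingers":1},{"delta_rot":[0,0,0],"xyz":[0,0,0.02],"fingers":1},{"delta_rot":[0,0,0],"xyz":[0,0,0.02],"fingers":1}]'
python3 -m crank '[{"delta_rot":[0,0,0],"xyz":[0,0,0.001],"fingers":1},{"delta_rot":[0,0,0],"xyz":[0,0,0.001],"fingers":1}]'
python3 -m crank '[{"delta_rot":[0,0,0],"xyz":[0,0,0.001],"fingers":1},{"delta_rot":[0,0,0],"xyz":[0,0,0.001],"fingers":1}]'
python3 hk.py h4.png
```

```text
t: 18.9
eef_pos: [0.5716, -0.1326, 0.1741]
tool_rot: [-0.002, 0.094, 0.996, 0.0]
contact_force: [-0.8, 0.2, -0.9]
gripper_width: 0.151
grasp_force: 58.7
t: 19.1
eef_pos: [0.5717, -0.1326, 0.1732]
tool_rot: [-0.002, 0.094, 0.996, 0.0]
contact_force: [-0.5, -0.2, -1.3]
gripper_width: 0.148
grasp_force: 58.7
t: 19.3
eef_pos: [0.5716, -0.1327, 0.1721]
tool_rot: [-0.002, 0.094, 0.996, -0.0]
contact_force: [0.2, -0.7, -2.3]
gripper_width: 0.156
grasp_force: 58.7
bore r 0.09222885723286162 tang 9.589129800933926e-05 z 0.11012449127868155 q [ 0.74  0.53 -0.83  1.78  0.45  1.03  1.12] [ 0.24398112 -0.73544335 -2.26541664] 58.74746918678284
xyz [0.0731, -0.0001, -0.0206] rot [-0.02, -0.2, -0.09] q7 1.12
xyz [-0.0009, 0.0001, -0.0209] rot [-0.02, -0.2, -0.09] q7 1.12
xyz [-0.001, 0.0001, 0.0011] rot [-0.02, -0.2, -0.09] q7 1.12
```

```bash
python3 -m crank '[{"delta_rot":[0,0,0],"xyz":[0,0,0.001],"fingers":1},{"delta_rot":[0,0,0],"xyz":[0,0,0.001],"fingers":1}]'
python3 -m crank '[{"delta_rot":[0,0,0],"xyz":[0,0,0.001],"fingers":1},{"delta_rot":[0,0,0],"xyz":[0,0,0.001],"fingers":1}]'
python3 hk.py h5.png
```

```text
t: 19.65
eef_pos: [0.5718, -0.1326, 0.1715]
tool_rot: [-0.002, 0.094, 0.996, -0.0]
contact_force: [-0.7, -0.6, 0.8]
gripper_width: 0.154
grasp_force: 59.2
t: 19.85
eef_pos: [0.572, -0.1326, 0.1713]
tool_rot: [-0.001, 0.094, 0.996, -0.0]
contact_force: [-3.9, -0.4, 8.4]
gripper_width: 0.149
grasp_force: 60.2
bore r 0.09175051410409227 tang -4.901124045675056e-05 z 0.10929719571276893 q [ 0.74  0.53 -0.83  1.79  0.45  1.03  1.12] [-3.85754548 -0.3585883   8.43981039] 60.190075635910034
xyz [0.0735, -0.0002, -0.0215] rot [-0.04, -0.15, -0.1] q7 1.12
xyz [-0.0005, -0.0001, -0.0217] rot [-0.04, -0.15, -0.1] q7 1.12
xyz [-0.0006, -0.0001, 0.0003] rot [-0.04, -0.15, -0.1] q7 1.12
```

View pics/h5.png

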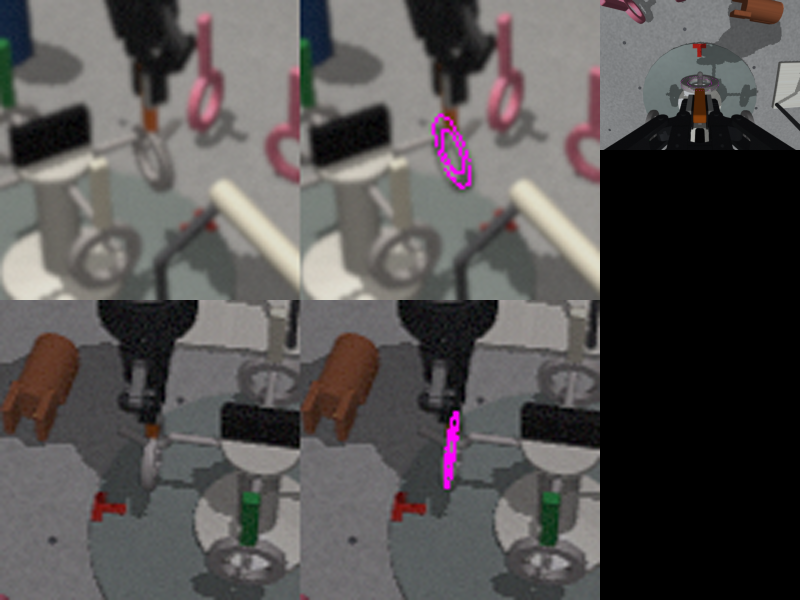

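The wire passes through the bore and carries load at seat height (z 109 mm, 8 N upward). I open slowly and retreat straight up.

```bash
python3 -m crank '[{"delta_rot":[0,0,0],"xyz":[0,0,-0.0005],"fingers":0.6},{"delta_rot":[0,0,0],"xyz":[0,0,-0.0005],"fingers":0.4},{"delta_rot":[0,0,0],"xyz":[0,0,-0.0005],"fingers":0.2},{"delta_rot":[0,0,0],"xyz":[0,0,-0.0005],"fingers":0},{"delta_rot":[0,0,0],"xyz":[0,0,-0.0005],"fingers":-0.1},{"delta_rot":[0,0,0],"xyz":[0,0,-0.0005],"fingers":-0.1}]'
python3 -m crank '[{"delta_rot":[0,0,0],"xyz":[0,0,-0.01],"fingers":-0.1},{"delta_rot":[0,0,0],"xyz":[0,0,-0.025],"fingers":-0.1},{"delta_rot":[0,0,0],"xyz":[0,0,-0.045],"fingers":-0.1},{"delta_rot":[0,0,0],"xyz":[0,0,-0.075],"fingers":-0.1},{"delta_rot":[0,0,0],"xyz":[0,0,-0.11],"fingers":-0.1},{"delta_rot":[0,0,0],"xyz":[0,0,-0.15],"fingers":-0.1},{"delta_rot":[0,0,0],"xyz":[0,0,-0.18],"fingers":-0.1},{"delta_rot":[0,0,0],"xyz":[0,0,-0.2],"fingers":-0.1},{"delta_rot":[0,0,0],"xyz":[0,0,-0.2],"fingers":-0.1},{"delta_rot":[0,0,0],"xyz":[0,0,-0.2],"fingers":-0.1}]'
python3 - <<'E'
from h import *
ax=np.array([.662,-.1497]);T=[]
for n in['wrist','scene','side']:
    c=viewer.read_camera(n); im=c['img'][:,:,::-1].copy()
    x,y=[int(q) for q in proj(c,[.61,-.14,.12])[0]]; w=200 if n=='wrist' else 70
    x=min(max(x,w),639-w);y=min(max(y,w),479-w)
    T.append(cv2.resize(im[y-w:y+w,x-w:x+w],(400,400) if n=='wrist' else (300,300),interpolation=cv2.INTER_CUBIC))
C=np.zeros((600,700,3),np.uint8);C[:400,:400]=T[0];C[:300,400:]=T[1];C[300:,400:]=T[2];cv2.imwrite('pics/end.png',C)
print([ (d['pixel'],d['score']) for d in search_frame('wrist','gauge')[:2]], tool()[0])
E
```

```text
t: 20.6
eef_pos: [0.5716, -0.1326, 0.1706]
tool_rot: [-0.002, 0.094, 0.996, 0.0]
contact_force: [-0.6, 0.5, 0.2]
gripper_width: 0.55
grasp_force: 0.0
t: 21.6
eef_pos: [0.5724, -0.1325, 0.3716]
tool_rot: [-0.001, 0.094, 0.996, -0.0]
contact_force: [-1.2, 0.0, -1.0]
gripper_width: 0.551
grasp_force: 0.0
[([317.0, 193.3], 0.95)] [ 0.57175842 -0.13277246  0.36963733]
```

View pics/end.png

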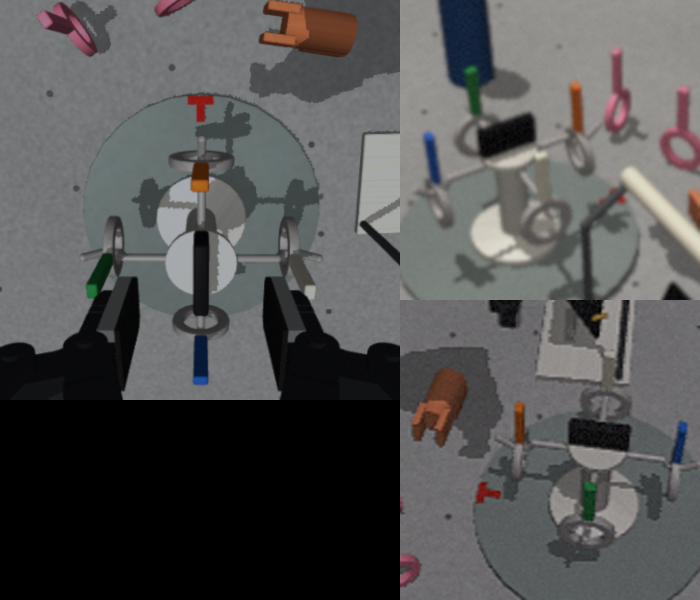

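The orange gauge hangs upright on the hook, which is in line with the red mark: wrist crop (201,160) below the T at (201,105). All four gauges are in place, so I hand in.

```bash
python3 -c "
from station import job
print(job.hand_in())"
```

```text
the job is handed in; nothing more can be done
None
```

I handed the job in at about 22 s: the empty hook is at the red mark, the orange gauge hangs on it handle up, and the other three gauges and the bystanders looked undisturbed in the last pictures; no verdict came back.

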